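# Lock the dust extractor's filter door under its swinging grit cover

### The job

The filter door on the bench dust extractor is not locked yet. Swing the round blue grit cover well aside to the left on its pin, press the black wing head fully in, turn it a quarter turn clockwise while it is held in (never force it round unpressed) so that its cam catches and it stays down, locked, when you let go, then swing the cover fully back over it. Leave the loose things beside the extractor where they are.

Things in the scene. Friction and masses are not known exactly. Their poses are not given: they have to be found in the camera images.
- extractor: grey bench dust extractor, fixed, 180 (its x) x 220 (its y) mm, 45 mm high in front, 149 mm behind. Origin under its centre, on a 3 mm black mat; x points to its back, y to its left, z up. Its top is a white filter door sloping 30 degrees, facing up and to its front (-x). A red and a green dot beside the wing head mark it unlocked (up the slope) and locked (right)
- wing_grip (a point): point on the turning axis of the black wing head (a bar 66 long, 16 wide, 26 mm high), 8 mm below its top. z: turning axis and outward normal of the door (30 degrees from vertical); x: along the bar to its white-marked end; y: across its width. Fastener out: this point is 34 mm and the bar's underside 16 mm above the door; the plate below it is up to 6 mm thick, its collar (13 mm radius) 12 mm
- wing (a joint): turn of the wing head, rad: 0 unlocked (white mark at the red dot), 1.57 at the stop (mark at the green dot); grows clockwise as seen looking at the door; friction 0.03 N m. A cam ledge blocks the turn beyond 0.26 unless the stud is pressed in at least 8 mm; from 1.24 on it is past the ledge
- stud (a joint): how far the wing head with its stud is pressed in along its axis, m: 0 out, 0.012 at the stop; spring 4 N at 0, 11 N at the stop. Let go unlocked it returns to 0; let go beyond a turn of 1.24 rad it rises only to about 0.004, is caught there and cannot turn back
- cover (a joint): swing of the grit cover, rad: 0 closed over the wing head, grows to 1.9 as its knob end swings to the extractor's left (clockwise as seen from outside); stays where it is left, friction 0.12 N m
- cover_knob (a point): point on the axis of the cover's aluminium knob, 12 mm below its top; knob 22 mm across, 32 mm high, standing square on the plate, 113 mm from the pin. z: outward normal of the door; x: from knob to pin. The blue plate, 4 mm thick, is a disc 84 mm across centred 85 mm from the pin, on an arm 32 mm wide; its top is 50 mm above the door, and the wing head passes below it
- cover_pin (a point): point on the axis of the cover's pivot pin, level with the plate's top, 50 mm above the door; z: swing axis (outward normal of the door). The pin stands 85 mm up the slope from the wing head; its head rises 4 mm above this point
- blower: loose black rubber dust blower, 56 mm across, 100 mm high, left of the extractor; origin at its underside; to be left alone
- ammonite_a: loose brown ammonite, 65x71x15 mm, left of the extractor; origin at its underside; to be left alone
- slate_g: loose flat piece of slate, 76x86x12 mm, left of the extractor; origin at its underside; to be left alone
- loupe: loose black hand lens, 45x56x12 mm, left of the extractor; origin at its underside; to be left alone

How it is judged:
On the way, in this order (a step that is already met when the one before it is completed fails the run):
1. the grit cover is swung aside (value of joint cover above 0.9 rad), for 0.2 s.
2. the wing head is turned and caught by its cam, while the cover is aside (value of joint wing above 1.2 rad and value of joint stud between 0.0025 and 0.0065 m and value of joint cover above 0.6 rad), for 0.3 s.
At the end, for the whole second after the job is handed in: The wing head is turned at least 1.2 rad from unlocked and caught (2.5 to 6.5 mm in), and the cover is back within 0.17 rad of closed and at rest (value of joint wing above 1.2 rad and value of joint stud between 0.0025 and 0.0065 m and value of joint cover below 0.17 rad and velocity of joint cover between -0.05 and 0.05 rad/s); the robot touches nothing.
It fails at once if a loose thing beside the extractor is shifted by more than 30 mm (distance of any of blower, ammonite_a, slate_g, loupe from where it was at the start of the episode above 0.03 m).
It fails at once if the blower is tipped over (angle between blower's own z axis and vertical above 0.5 rad).
It fails at once if the wing head is forced round over its cam ledge without being pressed in (value of joint wing between 0.38 and 1.1 rad and value of joint stud below 0.006 m).
It also fails if it takes over 64 s, if anything falls off the work surface, if the arm or the gripper's body presses on something with over 40 N, if the wrist force passes 120 N, or if a joint passes its speed limit or range.

### The arm

A 6-joint arm with a two-finger parallel gripper is mounted at the origin on a cart in front of the work surface, level with it; the furniture and walls round the work are solid. World frame = base frame: x ahead of the robot, y to its left, z up, the work surface at z = 0. Lengths are in m, angles in rad, forces in N, time in s.
With the tool pointing down it reaches from about 0.25 to 0.775 m from the base axis. Payload 8.9 kg.
Tool frame: the origin (TCP) lies between the finger pads; the fingertips stand 22 mm ahead of it and the grasp point (between the pads) lies 3 mm ahead of it (env.tip_extent is the distance from the TCP to the fingertips, in m); z points along the fingers, y is the direction in which the jaws open and shut (so a half turn about z gives the same grasp; the last joint's range is limited). The gripper opens to 85 mm and grips with 20 to 120 N. Pads are 22 mm wide; open, the fingers measure 114 mm over their backs; the gripper's body (76 mm by 85 mm) begins 54 mm behind the grasp point. The pads swing forward as they close: fully open they stand 13 mm farther back than shut.
Start: joints at [-1.333, 0.291, -0.153, 1.127, 0, 1.431], TCP at [0.193, -0.488, 0.253] pointing down, gripper open.
Joint ranges: [-2.52, 2.52], [-0.91, 1.74], [-1.3, 1.37], [-1.96, 2.02], [-1.52, 1.47], [-3.14, 3.14]. Speed limits (rad/s): [2.22, 2.22, 2.79, 3.14, 3.14, 3.14].

### API

Orientations are given as a 3x3 rotation matrix whose columns are the frame's x, y, z axes.
In Python, from plant import env gives the robot as it stands.
- The arm moves only by the tool move_arm, never from a script. Its argument "targets" is a list of rows, each a list of 7 numbers: the shift along the tool's x, y, z in m, then the turn, a rotation vector about the tool's x, y, z in degrees, then the opening, from 0 (shut) to 1 (fully open). A call has 1 to 12 rows; each row shifts and turns the commanded pose from where the row before left it, along the tool's axes as they then stand; what a row does not reach is not made up. A row lasts 1/10 s, in which the tool goes at most 50 mm and 8.59 degrees, less where a joint would pass 70% of its speed; a pose out of reach is approached as far as the arm can. A call is refused whole if a number of a shift passes 0.05 or a number of a turn 8.59, either way. A call with a gripper value outside its range is refused whole. The fingers move at their own pace and stop on an object; "grip_force" is the grip in N (left out, the last holds). Time passes only in rows, so rows that do not move let the fingers close. It gives the time, the measured TCP pose, the force and the opening at its end, in the units of the state.
- env.state(): the state, without advancing time (a new reading comes with each control period).
- env.grab_frame(name): name is "side" or "top"; returns a dict with "pixels" (400x640x3 uint8, red, green, blue), "K" (3x3 intrinsics, pixels), "eye" and "orientation" of the camera in the world. Camera axes: x right, y down, z forward; pixel columns grow to the right and rows downward; lengths in m; the calibration is good to about 2 mm. A picture is of the moment at which its call begins. There is no depth.
- env.close_job(): hands the job in, once; it reports no verdict.
The state is a dict: "clock": time; "q": joint angles; "qd": joint speeds; "joint_efforts": joint torques, N m; "tcp_pos": TCP position; "ee_rot": TCP orientation; "contact_force": force on the tool from outside, world axes, zero at the start; "moment": the same for the moment, N m; "opening": finger opening in m.
Only numpy, scipy, OpenCV 4.12 (cv2) and the standard library are available. Lean on these libraries where they do the work, as an engineer would, in place of code of your own. Each camera call takes 0.05 s, during which the arm holds its last target.

## Working session

There is one attempt and no reset: what is moved stays moved. The work goes in short steps, Python scripts to look and compute and a tool call to move; the robot and the scene stay as the last step left them, time stands still between calls to the robot, and variables do not carry over. Pictures are saved under pics/ and viewed, and the job is handed in when it is done.

Besides the shell and the picture viewer there is one more tool, called after ">>>" by a JSON object that holds its "op" and its "data", one argument or row to a line. move_arm: Moves the arm, as the interface text tells. Its arguments: {"type":"object","properties":{"targets":{"type":"array","items":{"type":"array","items":{"type":"number"}}},"grip_force":{"type":"number"}},"required":["targets"]}

```bash
ls; mkdir -p pics
python3 - <<'E'
from plant import env
import cv2,numpy as np
for n in("side","top"):
    f=env.grab_frame(n); cv2.imwrite(f"pics/{n}0.png",f["pixels"][:,:,::-1])
    print(n,f["K"],f["eye"],f["orientation"])
print(env.state(), env.tip_extent)
E
```

```text
pics
side [[444.42996589   0.         321.71460999]
 [  0.         444.42996589 194.23603774]
 [  0.           0.           1.        ]] [0.43535616 0.79317246 0.64560705] [[-0.99703412 -0.05526067  0.0535651 ]
 [-0.07412309  0.5022547  -0.86153699]
 [ 0.02070578 -0.86295218 -0.50486117]]
top [[361.39704124   0.         323.73367482]
 [  0.         361.39704124 196.74757884]
 [  0.           0.           1.        ]] [ 0.37699739 -0.0986275   0.97757986] [[ 0.0295935  -0.98708339  0.1574503 ]
 [-0.99940268 -0.02640699  0.02229226]
 [-0.01784653 -0.15801596 -0.98727527]]
{'clock': 0.1, 'q': array([-1.33330228e+00,  2.91175688e-01, -1.54022556e-01,  1.12671913e+00,
        2.74983305e-05,  1.43153734e+00]), 'qd': array([ 1.12096917e-03, -1.23592820e-03,  3.39788235e-03, -7.04086405e-05,
       -1.22122311e-04,  8.57519994e-05]), 'joint_efforts': array([ 1.10364901e-03, -5.37978566e+01,  3.31918502e+01,  9.28550551e-03,
       -1.91304280e-04, -2.72518605e-06]), 'tcp_pos': array([ 0.19309553, -0.48781504,  0.25282536]), 'ee_rot': array([[ 9.29864135e-01,  3.67903023e-01, -2.37020813e-04],
       [ 3.67903054e-01, -9.29863507e-01,  1.09605379e-03],
       [ 1.82844500e-04, -1.10638179e-03, -9.99999371e-01]]), 'contact_force': array([-0.71183794,  0.26221263,  0.18545617]), 'moment': array([ 0.00162512, -0.04385866, -0.00472793]), 'opening': 0.0854757027110043} 0.022
```

View pics/side0.png

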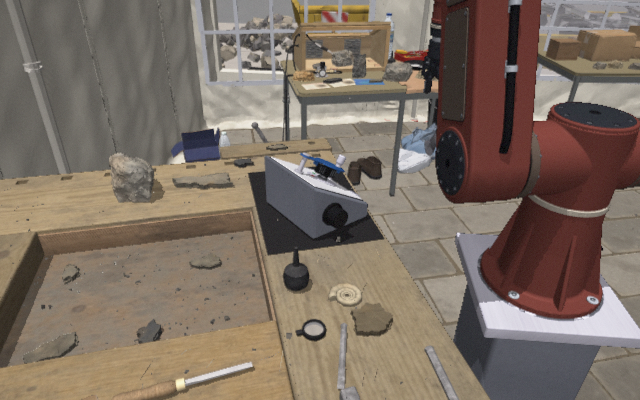

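View pics/top0.png

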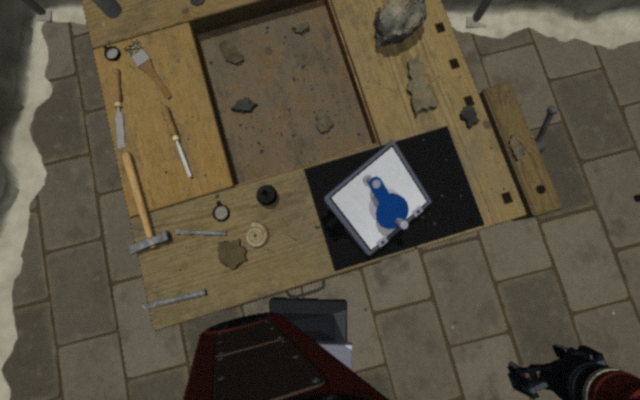

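Run:
```python
import cv2
a=cv2.imread("pics/top0.png")[125:265,295:445]; cv2.imwrite("pics/t0z.png",cv2.resize(a,None,fx=4,fy=4,interpolation=cv2.INTER_CUBIC))
a=cv2.imread("pics/side0.png")[140:250,245:390]; cv2.imwrite("pics/s0z.png",cv2.resize(a,None,fx=5,fy=5,interpolation=cv2.INTER_CUBIC))
```

```text
(no output)
```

View pics/t0z.png

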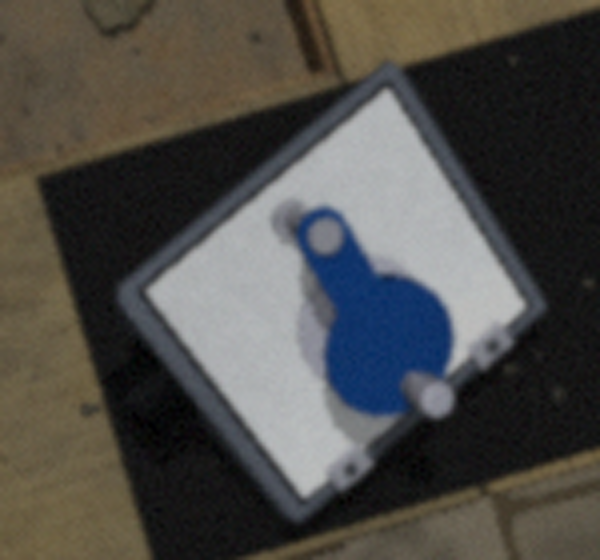

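View pics/s0z.png

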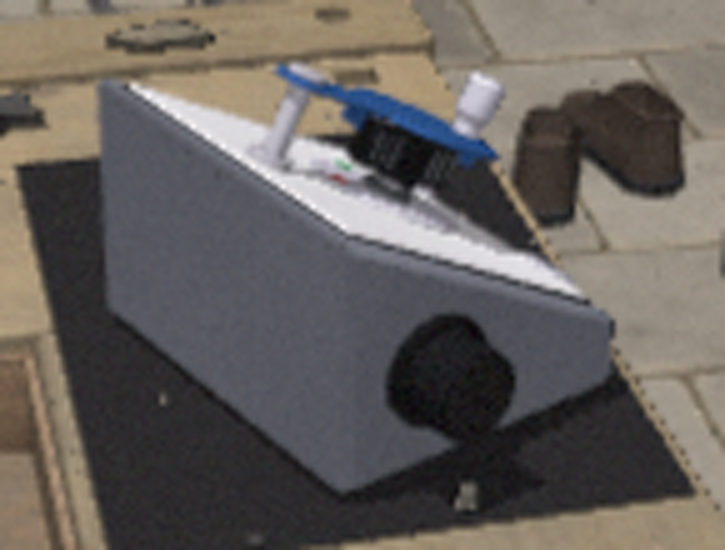

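```bash
cat > h.py <<'E'
import numpy as np,cv2
from scipy.optimize import least_squares
CAM={"side":(np.array([[444.42996589,0,321.71460999],[0,444.42996589,194.23603774],[0,0,1]]),np.array([0.43535616,0.79317246,0.64560705]),np.array([[-0.99703412,-0.05526067,0.0535651],[-0.07412309,0.5022547,-0.86153699],[0.02070578,-0.86295218,-0.50486117]])),
"top":(np.array([[361.39704124,0,323.73367482],[0,361.39704124,196.74757884],[0,0,1]]),np.array([0.37699739,-0.0986275,0.97757986]),np.array([[0.0295935,-0.98708339,0.1574503],[-0.99940268,-0.02640699,0.02229226],[-0.01784653,-0.15801596,-0.98727527]]))}
def proj(c,p):
    K,e,R=CAM[c]; q=(np.atleast_2d(p)-e)@R; q=q@K.T; return q[:,:2]/q[:,2:]
def ray(c,uv):
    K,e,R=CAM[c]; d=R@np.linalg.inv(K)@np.array([*uv,1.]); return e,d/np.linalg.norm(d)
def onz(c,uv,z):
    e,d=ray(c,uv); return e+d*(z-e[2])/d[2]
def tri(us,ut):
    e1,d1=ray("side",us);e2,d2=ray("top",ut)
    A=np.stack([d1,-d2],1);s=np.linalg.lstsq(A,e2-e1,rcond=None)[0]
    a=e1+s[0]*d1;b=e2+s[1]*d2;return (a+b)/2,np.linalg.norm(a-b)
E
python3 - <<'E'
from h import *
def t(u,v):return (295+u/4+ -.375,125+v/4-.375)
def s(u,v):return (245+u/5-.4,140+v/5-.4)
print("knobtop",tri(s(485,85),t(434,399)))
print("pinhead",tri(s(312,72),t(325,233)))
A=onz("top",t(390,66),.152);B=onz("top",t(122,292),.152);C=onz("top",t(297,520),.048);D=onz("top",t(545,308),.048)
for p in (A,B,C,D):print(p)
for a,b in((A,B),(C,D),(A,D),(B,C)):print(np.linalg.norm((a-b)[:2]))
print("centre",(A+B+C+D)/4)
for a,b in((A,D),(B,C)):print(np.degrees(np.arctan2(*(a-b)[1::-1])))
for a,b in((B,A),(C,D)):d=a-b;print(np.degrees(np.arctan2(-d[0],d[1])))
# base near corner, and side corners
print(onz("side",s(345,492),.003),onz("side",s(345,237),.152),onz("side",s(105,85),.152), onz("side",s(612,318),.048))
a=cv2.imread("pics/top0.png")[160:240,350:430]; cv2.imwrite("pics/t0zz.png",cv2.resize(a,None,fx=7,fy=7,interpolation=cv2.INTER_CUBIC))
E
```

```text
knobtop (array([ 0.45091019, -0.2643242 ,  0.1434369 ]), np.float64(0.000674270585169501))
pinhead (array([ 0.5373561 , -0.19682352,  0.17816689]), np.float64(0.0036112442487907567))
[ 0.64609214 -0.23769065  0.152     ]
[ 0.50669241 -0.08326431  0.152     ]
[ 0.37980608 -0.19643026  0.048     ]
[ 0.51988954 -0.3550182   0.048     ]
0.20803793031384818
0.21159751804196408
0.17231613089405107
0.17001962155765946
centre [ 0.51312004 -0.21810085  0.1       ]
42.912873252538596
41.72877326722155
42.07237658885408
41.45471472344847
[ 0.50757159 -0.08951791  0.003     ] [ 0.50838305 -0.07946354  0.152     ] [ 0.64458622 -0.22349017  0.152     ] [ 0.37889618 -0.19368448  0.048     ]
```

View pics/t0zz.png

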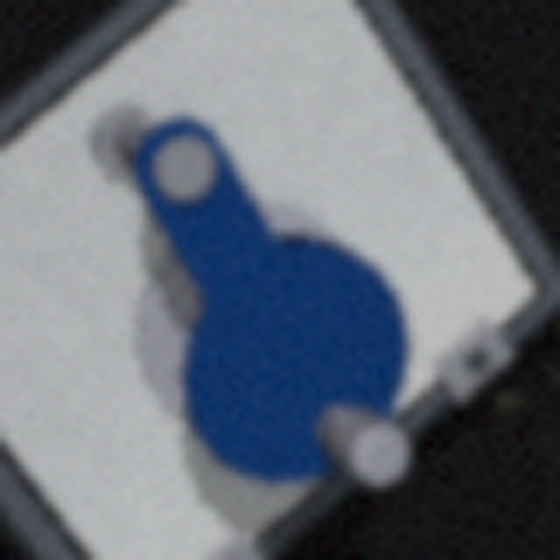

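```bash
cat >> h.py <<'E'
def blue(img): # bgr
    h=cv2.cvtColor(img,cv2.COLOR_BGR2HSV); m=cv2.inRange(h,(100,120,50),(125,255,255)); return m
E
python3 - <<'E'
from h import *
yaw=np.radians(42);
im=cv2.imread("pics/top0.png");m=blue(im);m[:160]=0;m[240:]=0;m[:,:350]=0;m[:,430:]=0
n,l,st,c=cv2.connectedComponentsWithStats(m);k=1+np.argmax(st[1:,4]);print(st[k],c[k])
d=cv2.distanceTransform((l==k).astype(np.uint8),cv2.DIST_L2,5);print(np.unravel_index(d.argmax(),d.shape),d.max())
pts=np.argwhere(l==k)[:,::-1].astype(float)
# cast onto plate plane: passing pin head-4mm along normal
nrm=np.array([-.5*np.cos(yaw),-.5*np.sin(yaw),.866])
ex=np.array([.866*np.cos(yaw),.866*np.sin(yaw),.5]); ey=np.array([-np.sin(yaw),np.cos(yaw),0])
P0=np.array([.5374,-.1968,.1782])-.004*nrm
W=[]
for p in pts:
    e,dd=ray("top",p);t=((P0-e)@nrm)/(dd@nrm);w=e+t*dd-P0;W.append((w@ex,w@ey))
W=np.array(W);print(W.min(0),W.max(0))
# width profile
for a in np.arange(-.125,.02,.01):
    s=W[(W[:,0]>a)&(W[:,0]<a+.01)]
    if len(s):print(round(a+.005,3),s[:,1].min().round(4),s[:,1].max().round(4),len(s))
E
```

```text
[369 177  39  52 975] [388.55384615 206.4574359 ]
(np.int64(206), np.int64(391)) 12.590698
[-0.12405742 -0.0342818 ] [0.01470033 0.04568075]
-0.12 -0.018 0.0319 28
-0.11 -0.0282 0.0383 77
-0.1 -0.0316 0.0427 111
-0.09 -0.0336 0.0457 123
-0.08 -0.0343 0.0453 126
-0.07 -0.033 0.0445 119
-0.06 -0.0277 0.0376 103
-0.05 -0.0211 0.0307 76
-0.04 -0.0126 0.0188 52
-0.03 -0.0128 0.0172 50
-0.02 -0.0129 0.017 49
-0.01 -0.0136 0.0154 26
-0.0 -0.0131 0.0139 9
0.01 -0.0125 0.0124 26
```

```bash
cat >> h.py <<'E'
from scipy.spatial.transform import Rotation as Ro
from scipy.linalg import logm
YAW=np.radians(42)
def axes(yaw=YAW):
    ex=np.array([np.cos(yaw)*np.cos(np.pi/6),np.sin(yaw)*np.cos(np.pi/6),.5]);ey=np.array([-np.sin(yaw),np.cos(yaw),0]);return ex,ey,np.cross(ex,ey)
def Rt(th=0,yaw=YAW): # tool rot facing the door, turned th clockwise
    ex,ey,n=axes(yaw);R=np.stack([-ex,ey,-n],1);return R@Ro.from_rotvec([0,0,th]).as_matrix()
def screw(p0,R0,p1,R1,n=None):
    T=np.eye(4);T[:3,:3]=R0.T@R1;T[:3,3]=R0.T@(p1-p0);L=logm(T).real
    v=L[:3,3];w=np.degrees([L[2,1],L[0,2],L[1,0]])
    m=max(np.abs(v).max()/.05,np.linalg.norm(v)/.05,np.linalg.norm(w)/8.5);n=n or int(np.ceil(m))
    print("total",v.round(4),w.round(2),"n",n,"row",(v/n).round(4),(w/n).round(2))
E
python3 - <<'E'
from plant import env
from h import *
print([a for a in dir(env) if a[0]!='_'])
s=env.state();ex,ey,n=axes();print(ex,ey,n)
kt=np.array([.4509,-.2643,.1434])
R0=s["ee_rot"]@Ro.from_rotvec([0,0,-np.radians(8.5*18)]).as_matrix()
screw(s["tcp_pos"],R0,kt+.09*n,Rt(-.065))
E
```

```text
['MotionError', 'close_job', 'grab_frame', 'state', 'tip_extent']
[0.6435823 0.5794841 0.5      ] [-0.66913061  0.74314483  0.        ] [-0.37157241 -0.3345653   0.8660254 ]
total [-0.2704  0.106   0.1086] [-11.47 -28.76 -49.95] n 7 row [-0.0386  0.0151  0.0155] [-1.64 -4.11 -7.14]
```

>>> {"op": "move_arm", "data": {
  "targets": [
    [0, 0, 0, 0, 0, -8.5, 1],
    [0, 0, 0, 0, 0, -8.5, 1],
    [0, 0, 0, 0, 0, -8.5, 1],
    [0, 0, 0, 0, 0, -8.5, 1],
    [0, 0, 0, 0, 0, -8.5, 1],
    [0, 0, 0, 0, 0, -8.5, 1],
    [0, 0, 0, 0, 0, -8.5, 0.7],
    [0, 0, 0, 0, 0, -8.5, 0.7],
    [0, 0, 0, 0, 0, -8.5, 0.7]
  ]
}}

```text
clock: 1.0
tcp_pos: [0.1931, -0.4879, 0.2529]
ee_rot: [[-0.147, 0.989, -0.0], [0.989, 0.147, 0.001], [0.001, -0.0, -1.0]]
contact_force: [-0.4, -0.6, -0.2]
opening: 0.0601
```

>>> {"op": "move_arm", "data": {
  "targets": [
    [0, 0, 0, 0, 0, -8.5, 0.7],
    [0, 0, 0, 0, 0, -8.5, 0.7],
    [0, 0, 0, 0, 0, -8.5, 0.7],
    [0, 0, 0, 0, 0, -8.5, 0.7],
    [0, 0, 0, 0, 0, -8.5, 0.7],
    [0, 0, 0, 0, 0, -8.5, 0.7],
    [0, 0, 0, 0, 0, -8.5, 0.7],
    [0, 0, 0, 0, 0, -8.5, 0.7],
    [0, 0, 0, 0, 0, -8.5, 0.7]
  ]
}}

```text
clock: 1.9
tcp_pos: [0.1931, -0.4879, 0.253]
ee_rot: [[-0.996, 0.088, -0.0], [0.088, 0.996, 0.001], [0.0, 0.001, -1.0]]
contact_force: [0.3, -0.2, -0.6]
opening: 0.0597
```

Run:
```python
from plant import env
from h import *
s=env.state();ex,ey,n=axes();kt=np.array([.4509,-.2643,.1434]);print(s["q"])
screw(s["tcp_pos"],s["ee_rot"],kt+.09*n,Rt(-.065),10)
```

```text
[-1.33333715e+00  2.91012666e-01 -1.53839063e-01  1.12669649e+00
 -6.53828902e-07 -1.24496635e+00]
total [-0.2706  0.1052  0.1088] [-11.4  -28.79 -49.6 ] n 10 row [-0.0271  0.0105  0.0109] [-1.14 -2.88 -4.96]
```

>>> {"op": "move_arm", "data": {
  "targets": [
    [-0.027, 0.0105, 0.011, -1.14, -2.88, -4.96, 0.6],
    [-0.027, 0.0105, 0.011, -1.14, -2.88, -4.96, 0.6],
    [-0.027, 0.0105, 0.011, -1.14, -2.88, -4.96, 0.6],
    [-0.027, 0.0105, 0.011, -1.14, -2.88, -4.96, 0.6],
    [-0.027, 0.0105, 0.011, -1.14, -2.88, -4.96, 0.6],
    [-0.027, 0.0105, 0.011, -1.14, -2.88, -4.96, 0.6],
    [-0.027, 0.0105, 0.011, -1.14, -2.88, -4.96, 0.6],
    [-0.027, 0.0105, 0.011, -1.14, -2.88, -4.96, 0.6],
    [-0.027, 0.0105, 0.011, -1.14, -2.88, -4.96, 0.6],
    [-0.027, 0.0105, 0.011, -1.14, -2.88, -4.96, 0.6],
    [0, 0, 0, 0, 0, 0, 0.6],
    [0, 0, 0, 0, 0, 0, 0.6]
  ]
}}

```text
clock: 3.1
tcp_pos: [0.4256, -0.3063, 0.2126]
ee_rot: [[-0.603, -0.705, 0.373], [-0.623, 0.708, 0.332], [-0.498, -0.032, -0.867]]
contact_force: [-0.4, 0.1, 0.1]
opening: 0.0512
```

Run:
```python
from plant import env
from h import *
s=env.state();ex,ey,n=axes();kt=np.array([.4509,-.2643,.1434]);print(s["q"],s["tcp_pos"],s["opening"])
screw(s["tcp_pos"],s["ee_rot"],kt-.002*n,Rt(.065),4)
for n in("side","top"):
    f=env.grab_frame(n); im=f["pixels"][:,:,::-1]
    cv2.imwrite(f"pics/{n}1.png",im)
a=cv2.imread("pics/side1.png")[60:250,245:485];b=cv2.imread("pics/top1.png")[125:285,325:485]
a=cv2.resize(a,None,fx=2.1,fy=2.1);b=cv2.resize(b,(a.shape[0]*3//4,a.shape[0]*3//4));b=cv2.copyMakeBorder(b,0,a.shape[0]-b.shape[0],0,0,0)
cv2.imwrite("pics/c1.png",np.hstack([a,b]))
```

```text
[-1.05719849  0.35606348 -0.28591011  1.05014685  0.50957554 -1.88036443] [ 0.42563588 -0.30632901  0.21259527] 0.051235291263669325
total [-0.006   0.0145  0.0853] [-0.18 -0.06  7.12] n 4 row [-0.0015  0.0036  0.0213] [-0.04 -0.01  1.78]
```

View pics/c1.png

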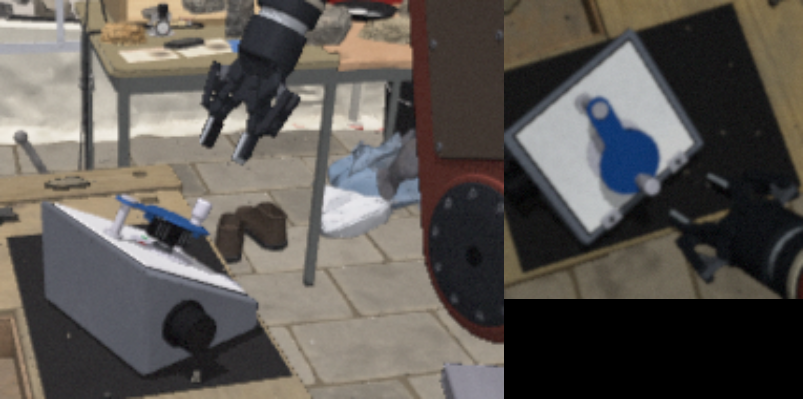

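>>> {"op": "move_arm", "data": {
  "targets": [
    [-0.0015, 0.0035, 0.0165, 0, 0, 1.8, 0.6],
    [-0.0015, 0.0035, 0.0165, 0, 0, 1.8, 0.6],
    [-0.0015, 0.0035, 0.0165, 0, 0, 1.8, 0.6],
    [-0.0015, 0.0035, 0.0165, 0, 0, 1.8, 0.6],
    [0, 0, 0, 0, 0, 0, 0.6]
  ]
}}

```text
clock: 3.7
tcp_pos: [0.4441, -0.2697, 0.1574]
ee_rot: [[-0.688, -0.623, 0.372], [-0.528, 0.781, 0.333], [-0.499, 0.032, -0.866]]
contact_force: [-0.3, 0.4, 0.6]
opening: 0.0515
```

```bash
cat > look.py <<'E'
import sys
from plant import env
from h import *
k=sys.argv[1]
out=[]
for c,(u0,v0,w,h) in (("side",(255,100,160,140)),("top",(310,125,160,140))):
    f=env.grab_frame(c); im=f["pixels"][:,:,::-1].copy(); cv2.imwrite(f"pics/{c}{k}.png",im)
    out.append(cv2.resize(im[v0:v0+h,u0:u0+w],None,fx=2.5,fy=2.5,interpolation=cv2.INTER_CUBIC))
cv2.imwrite(f"pics/c{k}.png",np.hstack(out))
E
python3 look.py 2
python3 - <<'E'
from plant import env
from h import *
s=env.state();ex,ey,n=axes();kt=np.array([.4509,-.2643,.1434]);print(s["q"],s["tcp_pos"],s["opening"])
screw(s["tcp_pos"],s["ee_rot"],kt-.002*n,Rt(.065),4)
E
```

```text
[-0.98867089  0.37892894 -0.41178556  0.86193338  0.51712475 -1.6771901 ] [ 0.44459716 -0.27131035  0.15893939] 0.05134855648365456
total [-0.0003  0.0011  0.0201] [-0.23 -0.02 -0.01] n 4 row [-0.0001  0.0003  0.005 ] [-0.06 -0.01 -0.  ]
```

View pics/c2.png

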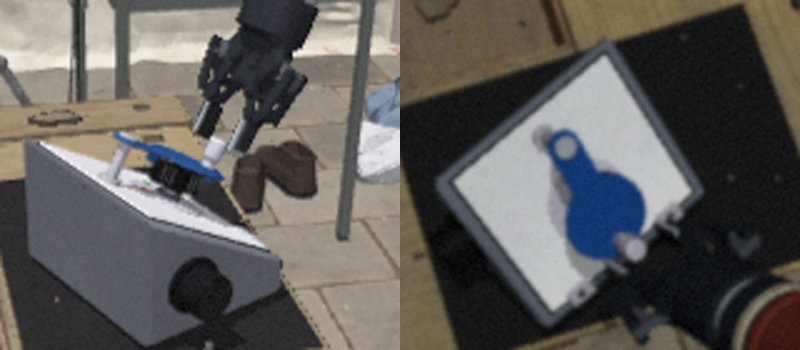

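>>> {"op": "move_arm", "data": {
  "targets": [
    [0, 0.0003, 0.007, 0, 0, 0, 0.6],
    [0, 0.0003, 0.007, 0, 0, 0, 0.6],
    [0, 0.0003, 0.006, 0, 0, 0, 0.6],
    [0, 0, 0, 0, 0, 0, 0.3],
    [0, 0, 0, 0, 0, 0, 0.3],
    [0, 0, 0, 0, 0, 0, 0.3],
    [0, 0, 0, 0, 0, 0, 0.3]
  ]
}}

```text
clock: 4.5
tcp_pos: [0.4518, -0.2635, 0.1415]
ee_rot: [[-0.686, -0.624, 0.374], [-0.53, 0.781, 0.332], [-0.499, 0.029, -0.866]]
contact_force: [-0.3, 0.5, 0.8]
opening: 0.0256
```

```bash
python3 look.py 3
python3 - <<'E'
from plant import env
from h import *
s=env.state();ex,ey,n=axes();kt=np.array([.4509,-.2643,.1434]);print(s["q"],s["tcp_pos"],s["opening"])
# arc rows: pin axis in tool frame
pin=np.array([.5374,-.1968,.1782]); r=s["ee_rot"].T@(pin-s["tcp_pos"]);print("pin in tool",r)
E
```

```text
[-0.96796475  0.39687281 -0.4390932   0.80508821  0.51905744 -1.65309161] [ 0.45172778 -0.26348959  0.14147695] 0.025676027143346786
pin in tool [-0.11241187 -0.00031908  0.02234465]
```

View pics/c3.png

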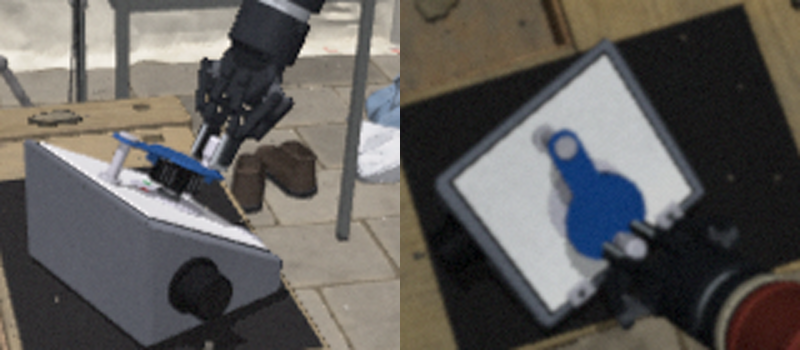

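>>> {"op": "move_arm", "data": {
  "targets": [
    [-0.0007, 0.0127, 0, 0, 0, 6.5, 0.3],
    [-0.0007, 0.0127, 0, 0, 0, 6.5, 0.3],
    [-0.0007, 0.0127, 0, 0, 0, 6.5, 0.3],
    [-0.0007, 0.0127, 0, 0, 0, 6.5, 0.3],
    [-0.0007, 0.0127, 0, 0, 0, 6.5, 0.3],
    [-0.0007, 0.0127, 0, 0, 0, 6.5, 0.3],
    [0, 0, 0, 0, 0, 0, 0.3]
  ]
}}

```text
clock: 5.3
tcp_pos: [0.4245, -0.1942, 0.1563]
ee_rot: [[-0.926, -0.052, 0.374], [0.081, 0.94, 0.332], [-0.369, 0.337, -0.866]]
contact_force: [0.5, -0.2, -0.7]
opening: 0.0258
```

Run:
```python
from plant import env
from h import *
s=env.state();print(s["q"],s["tcp_pos"],s["opening"])
pin=np.array([.5374,-.1968,.1782]); r=s["ee_rot"].T@(pin-s["tcp_pos"]);print("pin in tool",r)
print((np.array([.5374,-.1968,.1782])-s["tcp_pos"])@np.stack(axes(),1))
```

```text
[-0.92795123  0.26063725 -0.60010883  0.75779532  0.52155836 -0.92549619] [ 0.42450521 -0.19417846  0.15632172] 0.02583670121857713
pin in tool [-0.11281804 -0.00100022  0.02240214]
[ 0.08207709 -0.07748954 -0.02212437]
```

>>> {"op": "move_arm", "data": {
  "targets": [
    [-0.0007, 0.0127, 0, 0, 0, 6.5, 0.3],
    [-0.0007, 0.0127, 0, 0, 0, 6.5, 0.3],
    [-0.0007, 0.0127, 0, 0, 0, 6.5, 0.3],
    [-0.0007, 0.0127, 0, 0, 0, 6.5, 0.3],
    [-0.0007, 0.0127, 0, 0, 0, 6.5, 0.3],
    [-0.0007, 0.0127, 0, 0, 0, 6.5, 0.3],
    [0, 0, 0, 0, 0, 0, 0.3],
    [0, 0, 0, 0, 0, 0, 0.5],
    [0, 0, 0, 0, 0, 0, 0.5],
    [0, 0, -0.03, 0, 0, 0, 0.5],
    [0, 0, -0.04, 0, 0, 0, 0.5],
    [0, 0, 0, 0, 0, 0, 0.5]
  ]
}}

```text
clock: 6.5
tcp_pos: [0.4181, -0.1566, 0.2524]
ee_rot: [[-0.753, 0.539, 0.377], [0.653, 0.683, 0.328], [-0.081, 0.493, -0.866]]
contact_force: [0.4, -1.1, -0.3]
opening: 0.0423
```

```bash
python3 look.py 4
python3 - <<'E'
from plant import env
from h import *
s=env.state();print(s["q"],s["tcp_pos"],s["opening"])
print((np.array([.5374,-.1968,.1782])-s["tcp_pos"])@np.stack(axes(),1))
E
```

```text
[-0.88106923  0.0862306  -0.53359378  0.96966916  0.5229975  -0.19179817] [ 0.41780165 -0.15488539  0.24960499] 0.042688480265603845
[ 0.01698004 -0.11117554 -0.09225481]
```

View pics/c4.png

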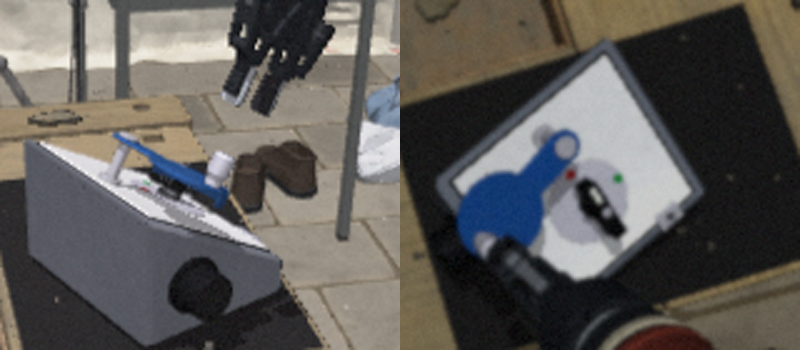

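Run:
```python
from h import *
ex,ey,n=axes();ph=np.array([.5374,-.1968,.1782])
bt=ph-.012*n-.085*ex;print("bar top exp",bt,proj("top",bt),proj("side",bt))
for d in(-.033,.033):print(proj("top",bt+d*ex))
im=cv2.imread("pics/top4.png")
g=cv2.cvtColor(im,cv2.COLOR_BGR2GRAY);m=(g<75).astype(np.uint8);m[:,:360]=0
m[:190]=0;m[225:]=0;m[:,:537]=m[:,:537]
sub=im[180:235,370:430];cv2.imwrite("pics/w4.png",cv2.resize(sub,None,fx=9,fy=9,interpolation=cv2.INTER_CUBIC))
sub=cv2.imread("pics/side4.png")[145:200,290:360];cv2.imwrite("pics/ws4.png",cv2.resize(sub,None,fx=9,fy=9,interpolation=cv2.INTER_CUBIC))
```

```text
bar top exp [ 0.48715437 -0.24204137  0.1253077 ] [[392.07769993 209.30375692]] [[327.21194116 165.89200813]]
[[398.90931208 219.14582517]]
[[385.04318206 199.1693694 ]]
```

View pics/w4.png

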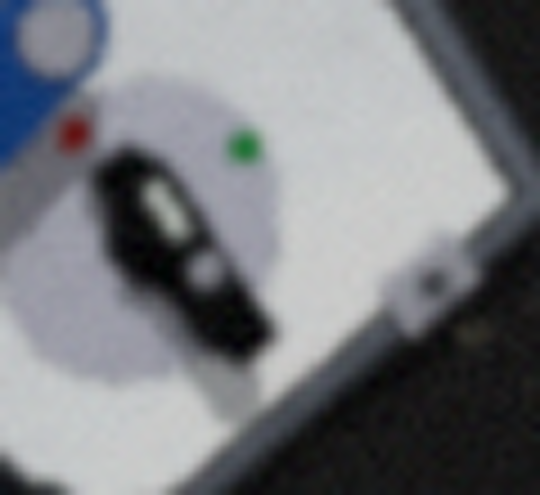

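View pics/ws4.png

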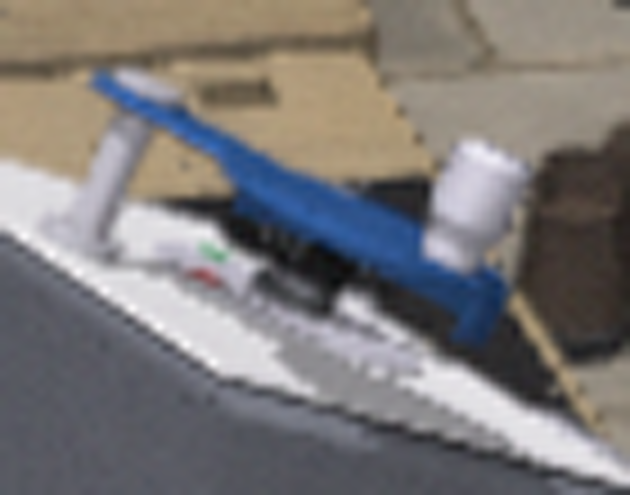

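Run:
```python
from plant import env
from h import *
s=env.state();ex,ey,n=axes();bt=np.array([.4872,-.2420,.1253])
screw(s["tcp_pos"],s["ee_rot"],bt+.09*n,Rt(0),11)
```

```text
total [-0.0232 -0.1401  0.0145] [ -0.27   0.21 -81.7 ] n 11 row [-0.0021 -0.0127  0.0013] [-0.02  0.02 -7.43]
```

>>> {"op": "move_arm", "data": {
  "targets": [
    [-0.002, -0.0127, 0.0013, 0, 0, -7.43, 0.5],
    [-0.002, -0.0127, 0.0013, 0, 0, -7.43, 0.5],
    [-0.002, -0.0127, 0.0013, 0, 0, -7.43, 0.5],
    [-0.002, -0.0127, 0.0013, 0, 0, -7.43, 0.5],
    [-0.002, -0.0127, 0.0013, 0, 0, -7.43, 0.5],
    [-0.002, -0.0127, 0.0013, 0, 0, -7.43, 0.5],
    [-0.002, -0.0127, 0.0013, 0, 0, -7.43, 0.5],
    [-0.002, -0.0127, 0.0013, 0, 0, -7.43, 0.5],
    [-0.002, -0.0127, 0.0013, 0, 0, -7.43, 0.5],
    [-0.002, -0.0127, 0.0013, 0, 0, -7.43, 0.5],
    [-0.002, -0.0127, 0.0013, 0, 0, -7.43, 0.5],
    [0, 0, 0, 0, 0, 0, 0.5]
  ]
}}

```text
clock: 7.8
tcp_pos: [0.4453, -0.2717, 0.1981]
ee_rot: [[-0.642, -0.67, 0.373], [-0.581, 0.743, 0.333], [-0.5, -0.003, -0.866]]
contact_force: [-0.1, 0.2, -0.5]
opening: 0.0429
```

```bash
python3 look.py 5
python3 - <<'E'
from plant import env
from h import *
s=env.state();ex,ey,n=axes();bt=np.array([.4872,-.2420,.1253]);print(s["q"])
screw(s["tcp_pos"],s["ee_rot"],bt+.004*n,Rt(0),4)
E
```

```text
[-0.988313    0.33553446 -0.35744703  0.96247959  0.51740559 -1.73899559]
total [-0.0075 -0.0074  0.0849] [-0.09  0.   -0.25] n 4 row [-0.0019 -0.0018  0.0212] [-0.02  0.   -0.06]
```

View pics/c5.png

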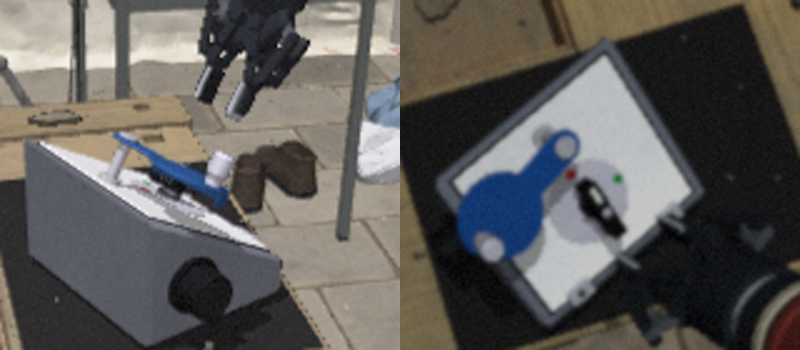

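>>> {"op": "move_arm", "data": {
  "targets": [
    [-0.0019, -0.0019, 0.0162, 0, 0, 0, 0.5],
    [-0.0019, -0.0019, 0.0162, 0, 0, 0, 0.5],
    [-0.0019, -0.0019, 0.0162, 0, 0, 0, 0.5],
    [-0.0019, -0.0019, 0.0162, 0, 0, 0, 0.5],
    [0, 0, 0, 0, 0, 0, 0.5],
    [0, 0, 0, 0, 0, 0, 0.5]
  ]
}}

```text
clock: 8.5
tcp_pos: [0.4785, -0.2506, 0.1473]
ee_rot: [[-0.645, -0.667, 0.373], [-0.578, 0.745, 0.333], [-0.5, -0.001, -0.866]]
contact_force: [0.3, -0.6, -1.2]
opening: 0.0426
```

```bash
python3 look.py 6
python3 - <<'E'
from plant import env
from h import *
s=env.state();ex,ey,n=axes();bt=np.array([.4872,-.2420,.1253]);print(s["q"])
screw(s["tcp_pos"],s["ee_rot"],bt+.004*n,Rt(0),4)
E
```

```text
[-0.90969649  0.3987503  -0.41433567  0.79427067  0.5221257  -1.65007796]
total [0.0004 0.0014 0.0218] [-0.24 -0.02 -0.07] n 4 row [0.0001 0.0004 0.0055] [-0.06 -0.   -0.02]
```

View pics/c6.png

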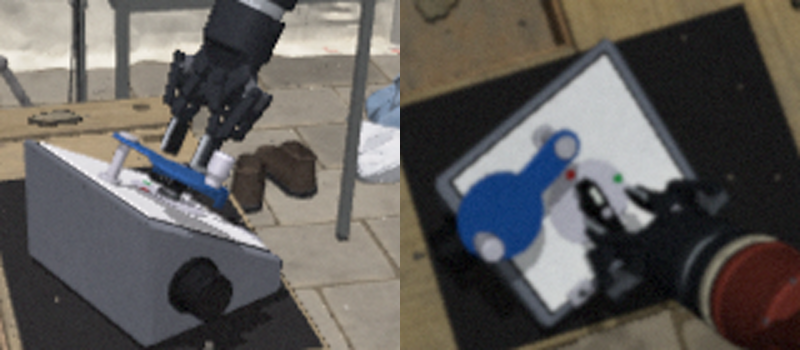

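Fingers straddle the bar. Descend and grip.

>>> {"op": "move_arm", "data": {
  "targets": [
    [0, 0.0003, 0.0055, 0, 0, 0, 0.5],
    [0, 0.0003, 0.0055, 0, 0, 0, 0.5],
    [0, 0.0003, 0.0055, 0, 0, 0, 0.5],
    [0, 0.0003, 0.0053, 0, 0, 0, 0.5],
    [0, 0, 0, 0, 0, 0, 0.5]
  ]
}}

```text
clock: 9.1
tcp_pos: [0.4862, -0.2423, 0.1276]
ee_rot: [[-0.644, -0.668, 0.373], [-0.579, 0.744, 0.333], [-0.5, -0.002, -0.866]]
contact_force: [1.2, 0.5, 0.1]
opening: 0.0435
```

>>> {"op": "move_arm", "data": {
  "targets": [
    [0, 0, 0, 0, 0, 0, 0],
    [0, 0, 0, 0, 0, 0, 0],
    [0, 0, 0, 0, 0, 0, 0],
    [0, 0, 0, 0, 0, 0, 0],
    [0, 0, 0, 0, 0, 0, 0]
  ],
  "grip_force": 50
}}

```text
clock: 9.6
tcp_pos: [0.4858, -0.2425, 0.1284]
ee_rot: [[-0.645, -0.667, 0.373], [-0.578, 0.745, 0.333], [-0.5, -0.001, -0.866]]
contact_force: [-4.4, 2.6, 2.3]
opening: 0.015
```

```bash
python3 look.py 7
python3 - <<'E'
from plant import env
from h import *
s=env.state();ex,ey,n=axes();bt=np.array([.4872,-.2420,.1253]);print(s["q"],s["opening"],s["contact_force"]@n,s["contact_force"],s["moment"])
screw(s["tcp_pos"],s["ee_rot"],bt+.004*n,Rt(0),4)
E
```

```text
[-0.88759427  0.42118004 -0.44142755  0.7343823   0.52278413 -1.62560101] 0.014767263999525404 3.251025551816149 [-4.75963854  2.07224779  2.51237132] [0.30157821 0.98478054 0.42222341]
total [ 0.0003 -0.0006 -0.0007] [-0.13 -0.01 -0.08] n 4 row [ 0.0001 -0.0002 -0.0002] [-0.03 -0.   -0.02]
```

View pics/c7.png

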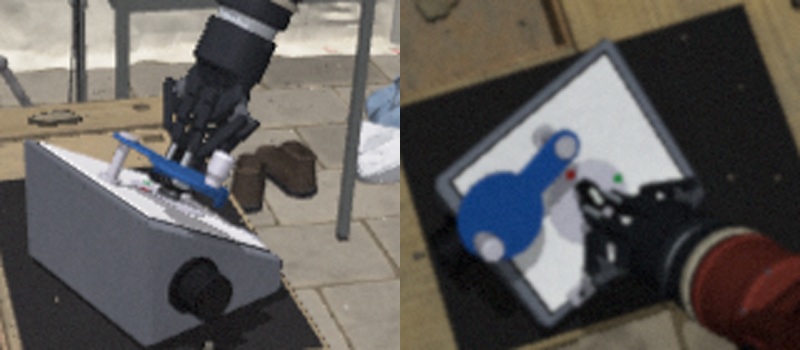

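>>> {"op": "move_arm", "data": {
  "targets": [
    [0, 0, 0.003, 0, 0, 0, 0],
    [0, 0, 0.003, 0, 0, 0, 0],
    [0, 0, 0.003, 0, 0, 0, 0],
    [0, 0, 0.001, 0, 0, 0, 0],
    [0, 0, 0, 0, 0, 0, 0],
    [0, 0, 0, 0, 0, 0, 0]
  ]
}}

```text
clock: 10.3
tcp_pos: [0.4894, -0.2392, 0.1199]
ee_rot: [[-0.645, -0.667, 0.373], [-0.578, 0.745, 0.333], [-0.5, -0.001, -0.866]]
contact_force: [-8.1, 2.7, 7.2]
opening: 0.0147
```

```bash
python3 look.py 8
python3 - <<'E'
from plant import env
from h import *
s=env.state();ex,ey,n=axes();bt=np.array([.4872,-.2420,.1253]);print(s["q"],s["opening"],s["contact_force"]@n,s["contact_force"]@np.stack(axes(),1),s["moment"]@n)
screw(s["tcp_pos"],s["ee_rot"],bt+.004*n,Rt(0),4)
sub=cv2.imread("pics/side8.png")[125:200,290:370];cv2.imwrite("pics/ws8.png",cv2.resize(sub,None,fx=9,fy=8,interpolation=cv2.INTER_CUBIC))
E
```

```text
[-0.87788664  0.43206134 -0.45110876  0.70801671  0.52296161 -1.61412723] 0.014774500299051736 8.6950101404979 [-0.20890901  6.80454818  8.69501014] 0.003588720689035374
total [ 0.0004 -0.0006 -0.0104] [-0.14 -0.02 -0.09] n 4 row [ 0.0001 -0.0001 -0.0026] [-0.03 -0.   -0.02]
```

View pics/ws8.png

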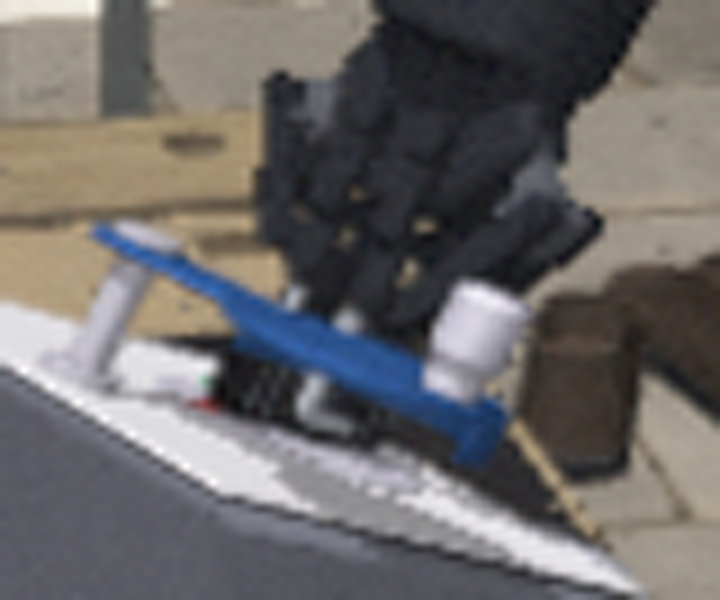

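>>> {"op": "move_arm", "data": {
  "targets": [
    [0, 0.0005, 0.001, 0, 0, 0, 0],
    [0, 0, 0.0005, 0, 0, 0, 0],
    [0, 0, 0, 0, 0, 0, 0]
  ]
}}

```text
clock: 10.7
tcp_pos: [0.4899, -0.2388, 0.1188]
ee_rot: [[-0.645, -0.667, 0.374], [-0.579, 0.745, 0.332], [-0.5, -0.002, -0.866]]
contact_force: [-8.0, 0.9, 8.0]
opening: 0.0147
```

```bash
cat > st.py <<'E'
from plant import env
from h import *
s=env.state();ex,ey,n=axes();bt=np.array([.4872,-.2420,.1253]);print(s["opening"],"F ex,ey,n",(s["contact_force"]@np.stack(axes(),1)).round(2),"Mn",s["moment"]@n, s["q"].round(3))
R=Rt(0).T@s["ee_rot"];print("rotv",Ro.from_matrix(R).as_rotvec(degrees=True).round(2),"pos rel bartop (ex,ey,n) mm",(1000*(s["tcp_pos"]-bt)@np.stack(axes(),1)).round(1))
E
python3 st.py
```

```text
0.014671235596799968 F ex,ey,n [-0.58  6.03  9.6 ] Mn -0.0655523331974111 [-0.877  0.433 -0.454  0.703  0.523 -1.612]
rotv [0.19 0.02 0.08] pos rel bartop (ex,ey,n) mm [ 0.3  0.6 -7.7]
```

>>> {"op": "move_arm", "data": {
  "targets": [
    [0, 0, 0, 0, 0, 5, 0],
    [0, 0, 0, 0, 0, 5, 0],
    [0, 0, 0, 0, 0, 5, 0],
    [0, 0, 0, 0, 0, 4, 0],
    [0, 0, 0, 0, 0, 0, 0]
  ]
}}

```text
clock: 11.2
tcp_pos: [0.4899, -0.239, 0.1188]
ee_rot: [[-0.828, -0.419, 0.374], [-0.303, 0.894, 0.332], [-0.473, 0.161, -0.866]]
contact_force: [-7.6, 0.7, 8.0]
opening: 0.015
```

```bash
python3 st.py
```

```text
0.014962437043558404 F ex,ey,n [-0.49  5.57  9.51] Mn -0.020043130179879853 [-0.877  0.433 -0.453  0.703  0.523 -1.278]
rotv [ 0.21  0.   19.21] pos rel bartop (ex,ey,n) mm [ 0.2  0.4 -7.6]
```

Low moment (no block); the force still shows it pressed. Turn on.

>>> {"op": "move_arm", "data": {
  "targets": [
    [0, 0, 0, 0, 0, 6, 0],
    [0, 0, 0, 0, 0, 6, 0],
    [0, 0, 0, 0, 0, 6, 0],
    [0, 0, 0, 0, 0, 6, 0],
    [0, 0, 0, 0, 0, 6, 0],
    [0, 0, 0, 0, 0, 6, 0],
    [0, 0, 0, 0, 0, 6, 0],
    [0, 0, 0, 0, 0, 6, 0],
    [0, 0, 0, 0, 0, 6, 0],
    [0, 0, 0, 0, 0, 6, 0],
    [0, 0, 0, 0, 0, 6, 0],
    [0, 0, 0, 0, 0, 3.5, 0]
  ]
}}

```text
clock: 12.4
tcp_pos: [0.4895, -0.2395, 0.1185]
ee_rot: [[-0.681, 0.63, 0.373], [0.732, 0.596, 0.33], [-0.014, 0.498, -0.867]]
contact_force: [-9.8, -2.0, 6.7]
opening: 0.0148
```

>>> {"op": "move_arm", "data": {
  "targets": [
    [0, 0, 0, 0, 0, 0, 0],
    [0, 0, 0, 0, 0, 0, 0]
  ]
}}

```text
clock: 12.6
tcp_pos: [0.4895, -0.2395, 0.1186]
ee_rot: [[-0.683, 0.628, 0.373], [0.73, 0.598, 0.331], [-0.015, 0.498, -0.867]]
contact_force: [-9.0, -1.8, 6.3]
opening: 0.015
```

```bash
python3 st.py; python3 look.py 9
```

```text
0.01504326024901508 F ex,ey,n [-3.68  4.69  9.4 ] Mn -0.01975235934042563 [-0.877  0.433 -0.453  0.703  0.521 -0.068]
rotv [ 2.700e-01 -7.000e-02  8.859e+01] pos rel bartop (ex,ey,n) mm [-0.4  0.3 -7.5]
```

View pics/c9.png

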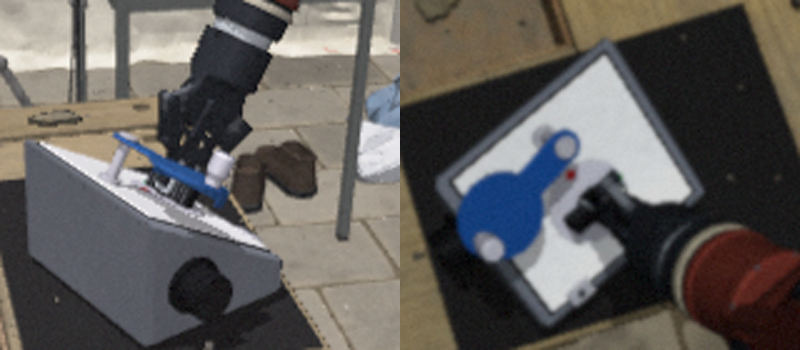

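>>> {"op": "move_arm", "data": {
  "targets": [
    [0, 0, -0.003, 0, 0, 0, 0],
    [0, 0, -0.002, 0, 0, 0, 0],
    [0, 0, 0, 0, 0, 0, 0.4],
    [0, 0, 0, 0, 0, 0, 0.4],
    [0, 0, 0, 0, 0, 0, 0.4],
    [0, 0, 0, 0, 0, 0, 0.4]
  ]
}}

```text
clock: 13.3
tcp_pos: [0.4886, -0.2406, 0.1227]
ee_rot: [[-0.684, 0.626, 0.374], [0.729, 0.599, 0.332], [-0.016, 0.5, -0.866]]
contact_force: [0.5, 0.4, 0.4]
opening: 0.0339
```

>>> {"op": "move_arm", "data": {
  "targets": [
    [0, 0, -0.015, 0, 0, 0, 0.4],
    [0, 0, -0.025, 0, 0, 0, 0.4],
    [0, 0, -0.03, 0, 0, 0, 0.4],
    [0, 0, -0.03, 0, 0, 0, 0.4],
    [0, 0, -0.02, 0, 0, 0, 0.4],
    [0, 0, 0, 0, 0, 0, 0.4]
  ]
}}

```text
clock: 13.9
tcp_pos: [0.4439, -0.2822, 0.2287]
ee_rot: [[-0.683, 0.626, 0.376], [0.73, 0.599, 0.328], [-0.02, 0.499, -0.866]]
contact_force: [-0.5, -0.0, -1.0]
opening: 0.0344
```

```bash
python3 st.py; python3 look.py 10
python3 - <<'E'
from h import *
sub=cv2.imread("pics/top10.png")[180:235,370:430];a=cv2.resize(sub,None,fx=7,fy=7,interpolation=cv2.INTER_CUBIC)
sub=cv2.imread("pics/side10.png")[145:200,295:350];b=cv2.resize(sub,None,fx=7,fy=7,interpolation=cv2.INTER_CUBIC)
cv2.imwrite("pics/w10.png",np.hstack([a,b]))
ex,ey,n=axes();bt=np.array([.4872,-.2420,.1253])
for d in(0,.004,.012):print(d,proj("top",bt-d*n),proj("side",bt-d*n))
E
```

```text
0.03435684682712728 F ex,ey,n [-0.89  0.33 -0.67] Mn 0.006310020228595479 [-1.002  0.318 -0.294  1.044  0.517 -0.211]
rotv [ 0.38 -0.31 88.47] pos rel bartop (ex,ey,n) mm [  0.6  -0.9 119.1]
0 [[392.05961191 209.28455528]] [[327.19337212 165.9008506 ]]
0.004 [[391.24867097 208.82912885]] [[326.55583061 167.29114024]]
0.012 [[389.6474717 207.9298914]] [[325.28297657 170.06685877]]
```

View pics/w10.png

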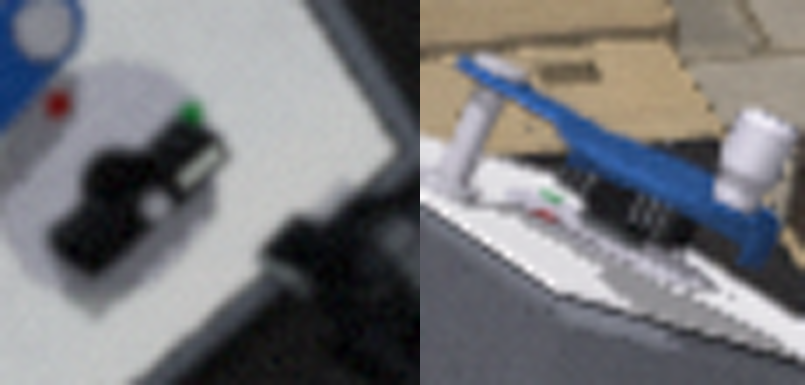

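View pics/c10.png

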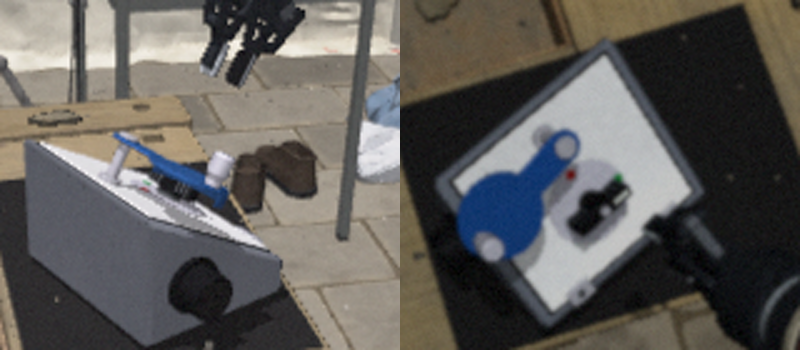

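Run:
```python
from plant import env
from h import *
s=env.state();ex,ey,n=axes();ph=np.array([.5374,-.1968,.1782])
im=cv2.imread("pics/top10.png")
b=ph-.017*ex+.1112*ey
print(proj("top",b+.028*n),"knob top expected px")
g=im[205:240,490-310+160:360]
cv2.imwrite("pics/k10.png",cv2.resize(im[195:255,320:380],None,fx=9,fy=9,interpolation=cv2.INTER_CUBIC))
screw(s["tcp_pos"],s["ee_rot"],b+.08*n,Rt(np.radians(81.7)),5)
```

```text
[[347.10091294 224.86717024]] knob top expected px
total [0.1046 0.0769 0.0244] [-0.03  0.23 -6.84] n 5 row [0.0209 0.0154 0.0049] [-0.01  0.05 -1.37]
```

View pics/k10.png

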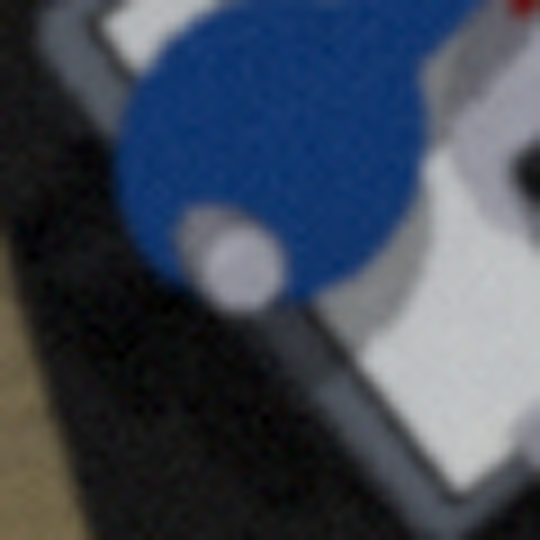

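>>> {"op": "move_arm", "data": {
  "targets": [
    [0.021, 0.0154, 0.005, 0, 0, -1.37, 0.6],
    [0.021, 0.0154, 0.005, 0, 0, -1.37, 0.6],
    [0.021, 0.0154, 0.005, 0, 0, -1.37, 0.6],
    [0.021, 0.0154, 0.005, 0, 0, -1.37, 0.6],
    [0.021, 0.0154, 0.005, 0, 0, -1.37, 0.6],
    [0, 0, 0, 0, 0, 0, 0.6],
    [0, 0, 0, 0, 0, 0, 0.6]
  ]
}}

```text
clock: 14.7
tcp_pos: [0.4237, -0.1492, 0.2387]
ee_rot: [[-0.755, 0.54, 0.373], [0.652, 0.682, 0.332], [-0.075, 0.494, -0.866]]
contact_force: [1.2, 0.3, -0.3]
opening: 0.0512
```

Run:
```python
from plant import env
from h import *
s=env.state();ex,ey,n=axes();ph=np.array([.5374,-.1968,.1782])
b=ph-.016*ex+.1112*ey
screw(s["tcp_pos"],s["ee_rot"],b+.023*n,Rt(np.radians(81.7)),4)
```

```text
total [-0.     -0.0006  0.0557] [-0.04  0.15  0.06] n 4 row [-0.     -0.0002  0.0139] [-0.01  0.04  0.02]
```

>>> {"op": "move_arm", "data": {
  "targets": [
    [0, 0, 0.014, 0, 0, 0, 0.6],
    [0, 0, 0.014, 0, 0, 0, 0.6],
    [0, 0, 0.014, 0, 0, 0, 0.6],
    [0, 0, 0.0135, 0, 0, 0, 0.6],
    [0, 0, 0, 0, 0, 0, 0.6],
    [0, 0, 0, 0, 0, 0, 0.3],
    [0, 0, 0, 0, 0, 0, 0.3],
    [0, 0, 0, 0, 0, 0, 0.3],
    [0, 0, 0, 0, 0, 0, 0.3]
  ]
}}

```text
clock: 15.6
tcp_pos: [0.4446, -0.132, 0.1915]
ee_rot: [[-0.754, 0.54, 0.374], [0.653, 0.681, 0.331], [-0.076, 0.494, -0.866]]
contact_force: [-0.1, 0.5, 0.5]
opening: 0.0257
```

```bash
python3 look.py 11
python3 - <<'E'
from plant import env
from h import *
s=env.state();ph=np.array([.5374,-.1968,.1782]);print(s["ee_rot"].T@(ph-s["tcp_pos"]))
E
python3 st.py
```

```text
[-0.11142884 -0.00065481  0.02462502]
0.02555270368232607 F ex,ey,n [-0.1   0.25  0.17] Mn -0.014990725336674105 [-0.791  0.155 -0.628  0.757  0.523 -0.089]
rotv [ 0.21 -0.16 81.67] pos rel bartop (ex,ey,n) mm [ 69.5 110.5  36.2]
```

View pics/c11.png

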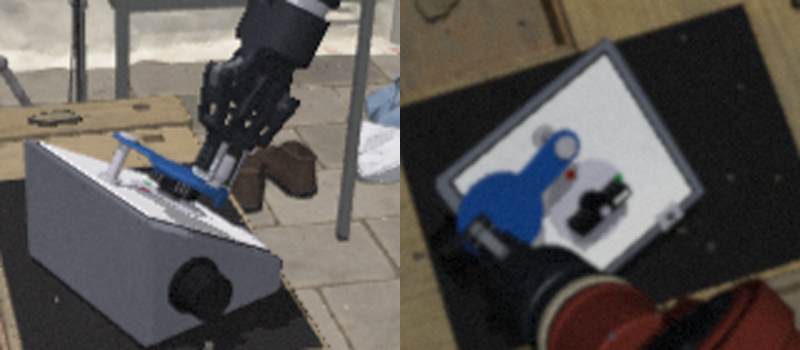

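>>> {"op": "move_arm", "data": {
  "targets": [
    [-0.0007, -0.0127, 0, 0, 0, -6.5, 0.3],
    [-0.0007, -0.0127, 0, 0, 0, -6.5, 0.3],
    [-0.0007, -0.0127, 0, 0, 0, -6.5, 0.3],
    [-0.0007, -0.0127, 0, 0, 0, -6.5, 0.3],
    [-0.0007, -0.0127, 0, 0, 0, -6.5, 0.3],
    [-0.0007, -0.0127, 0, 0, 0, -6.5, 0.3],
    [0, 0, 0, 0, 0, 0, 0.3]
  ]
}}

```text
clock: 16.4
tcp_pos: [0.4251, -0.197, 0.1578]
ee_rot: [[-0.926, -0.055, 0.374], [0.078, 0.94, 0.331], [-0.37, 0.336, -0.866]]
contact_force: [0.3, -0.0, 0.4]
opening: 0.0252
```

>>> {"op": "move_arm", "data": {
  "targets": [
    [-0.0007, -0.0127, 0, 0, 0, -6.5, 0.3],
    [-0.0007, -0.0127, 0, 0, 0, -6.5, 0.3],
    [-0.0007, -0.0127, 0, 0, 0, -6.5, 0.3],
    [-0.0007, -0.0127, 0, 0, 0, -6.5, 0.3],
    [-0.0007, -0.0127, 0, 0, 0, -6.5, 0.3],
    [-0.0007, -0.0127, 0, 0, 0, -6.5, 0.3],
    [0, 0, 0, 0, 0, 0, 0.3]
  ]
}}

```text
clock: 17.1
tcp_pos: [0.4527, -0.2648, 0.1437]
ee_rot: [[-0.686, -0.624, 0.374], [-0.53, 0.781, 0.331], [-0.499, 0.029, -0.866]]
contact_force: [0.1, -0.4, 1.0]
opening: 0.0254
```

```bash
python3 look.py 12
python3 - <<'E'
from plant import env
from h import *
s=env.state();ph=np.array([.5374,-.1968,.1782]);print(s["ee_rot"].T@(ph-s["tcp_pos"]))
E
python3 st.py
```

```text
[-0.11130286  0.00017915  0.02420191]
0.025895583981575137 F ex,ey,n [-0.5   0.8   0.19] Mn 0.0041982239093568095 [-0.968  0.395 -0.435  0.812  0.519 -1.65 ]
rotv [ 0.18 -0.    3.98] pos rel bartop (ex,ey,n) mm [-26.1   7.6  36.2]
```

View pics/c12.png

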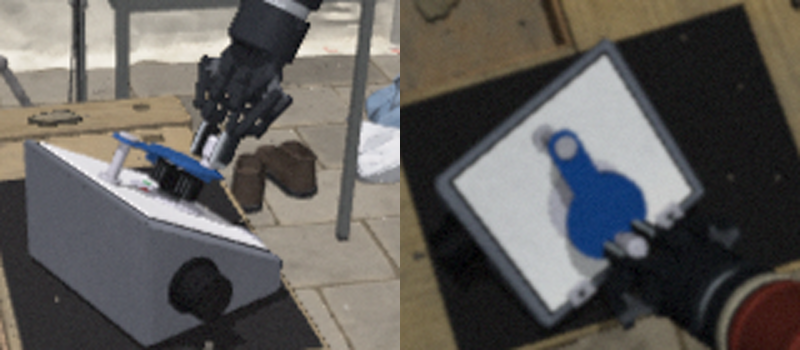

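>>> {"op": "move_arm", "data": {
  "targets": [
    [0, -0.002, 0, 0, 0, -1, 0.3],
    [0, -0.002, 0, 0, 0, -1, 0.3],
    [0, 0, 0, 0, 0, 0, 0.3]
  ]
}}

```text
clock: 17.5
tcp_pos: [0.4545, -0.2671, 0.1435]
ee_rot: [[-0.663, -0.649, 0.374], [-0.557, 0.761, 0.332], [-0.5, 0.012, -0.866]]
contact_force: [-0.1, 0.1, -0.0]
opening: 0.0256
```

```bash
python3 st.py
```

```text
0.02560857212490522 F ex,ey,n [ 0.    0.13 -0.02] Mn -0.03190810091822084 [-0.968  0.402 -0.424  0.815  0.519 -1.689]
rotv [0.2  0.   1.69] pos rel bartop (ex,ey,n) mm [-26.5   3.2  36.3]
```

>>> {"op": "move_arm", "data": {
  "targets": [
    [0, -0.002, 0, 0, 0, -1, 0.3],
    [0, -0.002, 0, 0, 0, -1, 0.3],
    [0, 0, 0, 0, 0, 0, 0.3]
  ]
}}

```text
clock: 17.8
tcp_pos: [0.457, -0.2701, 0.1433]
ee_rot: [[-0.64, -0.672, 0.373], [-0.584, 0.741, 0.333], [-0.5, -0.005, -0.866]]
contact_force: [-2.1, 1.9, 1.9]
opening: 0.0258
```

```bash
python3 st.py
```

```text
0.025792516199218636 F ex,ey,n [0.75 2.85 1.79] Mn -0.02504742878958538 [-0.967  0.409 -0.413  0.819  0.519 -1.724]
rotv [ 0.16 -0.   -0.33] pos rel bartop (ex,ey,n) mm [-26.7  -0.6  36.2]
```

>>> {"op": "move_arm", "data": {
  "targets": [
    [0, 0.001, 0, 0, 0, 0, 0.6],
    [0, 0, 0, 0, 0, 0, 0.6],
    [0, 0, 0, 0, 0, 0, 0.6],
    [0, 0, -0.02, 0, 0, 0, 0.6],
    [0, 0, -0.03, 0, 0, 0, 0.6],
    [0, 0, -0.04, 0, 0, 0, 0.6],
    [0, 0, -0.04, 0, 0, 0, 0.6],
    [0, 0, -0.03, 0, 0, 0, 0.6],
    [0, 0, 0, 0, 0, 0, 0.6],
    [0, 0, 0, 0, 0, 0, 0.6]
  ]
}}

```text
clock: 18.8
tcp_pos: [0.3966, -0.3232, 0.282]
ee_rot: [[-0.64, -0.671, 0.374], [-0.584, 0.742, 0.331], [-0.499, -0.007, -0.866]]
contact_force: [-0.1, 0.4, -0.1]
opening: 0.0512
```

```bash
python3 look.py 13;python3 st.py
python3 - <<'E'
from h import *
sub=cv2.imread("pics/top13.png")[160:240,350:430];a=cv2.resize(sub,None,fx=5,fy=5,interpolation=cv2.INTER_CUBIC)
sub=cv2.imread("pics/side13.png")[140:200,295:355];b=cv2.resize(sub,(400,400),interpolation=cv2.INTER_CUBIC)
cv2.imwrite("pics/w13.png",np.hstack([a,b]))
ex,ey,n=axes();ph=np.array([.5374,-.1968,.1782])
for th in(0,.03,.065,.1,.17):print(th,proj("top",ph+.028*n+.113*(-np.cos(th)*ex+np.sin(th)*ey)),proj("side",ph+.028*n+.113*(-np.cos(th)*ex+np.sin(th)*ey)))
E
```

```text
0.05140864423989439 F ex,ey,n [0.53 1.07 0.14] Mn -0.04915289955228399 [-1.123  0.304 -0.172  1.252  0.501 -1.901]
rotv [ 0.14 -0.01 -0.29] pos rel bartop (ex,ey,n) mm [-26.8   1.1 195.4]
0 [[406.54767285 222.76402573]] [[340.59162261 154.4966665 ]]
0.03 [[405.44040757 223.70481705]] [[341.40536311 154.9430023 ]]
0.065 [[404.1216836  224.76294958]] [[342.32643998 155.45375022]]
0.1 [[402.77523719 225.7774829 ]] [[343.21598044 155.95320043]]
0.17 [[400.00461582 227.67126625]] [[344.89597939 156.91588413]]
```

View pics/w13.png

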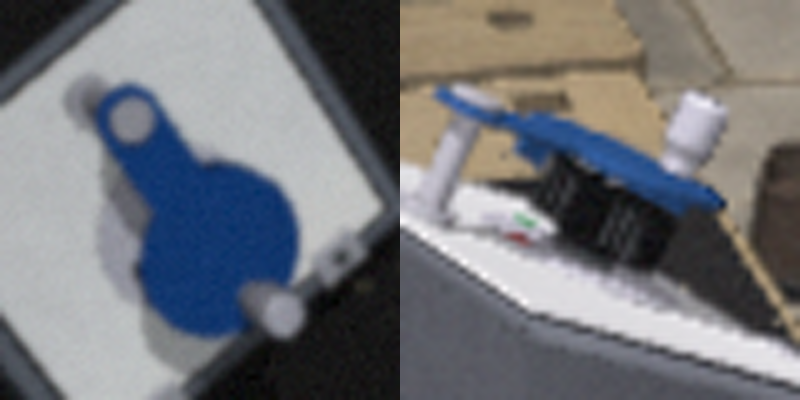

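Run:
```python
from plant import env
print(env.close_job(), env.state()["qd"].round(4))
```

```text
the job is handed in; nothing more can be done
the job is handed in; nothing more can be done
```

The filter door should now be locked with the grit cover closed over it, and I handed the job in at about 19 s of the 64 s allowed.

- **Cover aside:** I caged the knob between the fingers and swung the cover out to about 1.42 rad. In the picture it stood clear of the wing head.
- **Wing head:** I gripped the bar and pressed it about 11 mm. The push force rose from about 3 to 9.6 N at the rate the spring should give. I then turned it to 88.6° clockwise while it was held in, and the turning moment stayed low, so it never caught on the cam ledge. I let it rise 5 mm, released it and backed off.
- **Cover back:** I swung the cover to its closed end, where about 3 N of side force built up, then opened the fingers and retracted.

**Last checks:**
- After release, the white mark stood at the green dot.
- With the cover back, the knob was at pixel (406.8, 222.6). Fully closed would put it at (406.5, 222.8), so it is within about 0.03 rad. At the start the cover measured about 0.065 rad on the same scale.
- The gripper was about 16 cm clear of the cover, with no contact force.

**Less certain:** I could not measure directly how far in the stud is caught. The picture gave roughly 3–4 mm and could only weakly tell that from 0. The rest rests on the turn being well past 1.24 rad. I did not measure the loose things again at the end, but the arm never worked near them.

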